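# Ready the rivet setter over the anvil

### The arm

A 6-joint arm with a two-finger parallel gripper is mounted at the origin on the work surface. World frame = base frame: x ahead of the robot, y to its left, z up, the work surface at z = 0. Lengths are in m, angles in rad, forces in N, time in s.
With the tool pointing down it reaches from about 0.425 to 0.95 m from the base axis. Payload 3.5 kg.
Tool frame: the origin (TCP) lies on the centre line of the jaws, within the pads' length; the fingertips stand 14 mm ahead of it and the grasp point (between the pads) lies 5 mm behind it (ctrl.finger_overhang is the distance from the TCP to the fingertips, in m); z points along the fingers, y is the line along which they close (so a half turn about z gives the same grasp; the last joint's range is limited). The gripper opens to 85 mm and grips with 20 to 120 N. Pads are 22 mm wide; open, the fingers measure 114 mm over their backs; the gripper's body (76 mm by 85 mm) begins 54 mm behind the grasp point. The pads swing forward as they close: fully open they stand 13 mm farther back than shut.
Start: joints at [-0.15, 0.286, 1.577, -0, 1.279, -0.15], TCP at [0.675, 0, 0.245] pointing down, gripper open.
Joint ranges: [-2.77, 2.77], [-0.9, 2.22], [0.21, 2.48], [-1.53, 4.67], [0.24, 2.81], [-2.84, 2.84]. Speed limits (rad/s): [2.79, 2.79, 3.14, 3.14, 3.14, 3.14].

### API

Orientations are given as a unit quaternion [x, y, z, w].
In Python, from plant import ctrl gives the robot as it stands.
- The arm moves only by the tool send_rows, never from a script. Its argument "moves" is text: rows parted by semicolons, each of 7 numbers parted by spaces: the turn, a rotation vector about the tool's x, y, z in units of 360 degrees (1.0 is 360 degrees), then the shift along the tool's x, y, z in units of 20 cm (1.0 is 20 cm), then the gripper's target within -1 to 1 (fully open at 1, half-way at 0, shut at -1). A call has 1 to 12 rows; each row is the pose to reach, as a shift and turn from the pose commanded when the call began, along the tool's axes at that moment, turning the shorter way round; what a row does not reach only later rows make up. A row lasts 1/8 s, in which the tool goes at most 62.5 mm and 10.7 degrees, less where a joint would pass 70% of its speed; a pose out of reach is approached as far as the arm can. A call with a number of a shift or a turn outside -1 to 1 is refused whole. A call with a gripper value outside its range is refused whole. The fingers move at their own pace and stop on an object; "newtons" is the grip in N (left out, the last holds). Time passes only in rows, so rows that repeat a pose let the fingers close. It gives the time, the measured TCP pose, the force, the opening and the grip force at its end, in the units of the state.
- ctrl.get_state(): the state, without advancing time (a new reading comes with each control period).
- ctrl.read_camera(name): name is "scene" or "side" or "wrist"; returns a dict with "image" (420x560x3 uint8, red, green, blue), "fovy" (degrees; the focal length in pixels is half the picture's height over the tangent of half this angle, whatever the lens; pixels are square), "cx", "cy" (the principal point, pixels), "extrinsics" (4x4, takes a point from camera to world coordinates). Camera axes: x right, y up, looking along -z (the intrinsics and any distortion apply to the point x, -y, -z); pixel columns grow to the right and rows downward; lengths in m; the calibration is good to about 2 mm. A picture is of the moment at which its call begins. There is no depth.
- ctrl.sign_off(): hands the job in; it is judged then, once.
The state is a dict: "time": time; "qpos": joint angles; "dq": joint speeds; "joint_efforts": joint torques, N m; "eef_pos": TCP position; "tcp_rot": TCP orientation; "contact_force": force on the tool from outside, world axes, zero at the start; "wrist_torque": the same for the moment, N m; "opening": opening from 0.0 (shut) to 1.0 (fully open); "finger_force": force on a finger pad.
Only numpy, scipy, OpenCV 4.12 (cv2) and the standard library are available. Lean on these libraries where they do the work, as an engineer would, in place of code of your own. Each camera call takes 0.05 s, during which the arm holds its last target. There are 200 camera calls.

### The job

Take the rivet setter (the thick, round steel tool with a collar) out of the sloping tool rack, leaving the other tools in their holes, and turn it upright with its working end down. Hold it still, centred over the brass rivet on the anvil with about 3 cm of clear air between the two, ready for the mallet; finish while still holding it there, and do not disturb the other things on the bench.

Things in the scene. Friction and masses are not known exactly. Their poses are not given: they have to be found in the camera images.
- setter: The rivet setter: round steel, 155 mm long, 0.3 kg, the thickest and longest rack tool, with a collar. Origin: centre of its working end; z runs along it to the butt. z 0-53 mm: 14 mm shank; 53-60: 32 mm collar; 60-155: 22 mm barrel to grip. Stands loose in one of the four holes (which one varies), leaning 40-45 degrees, butt up, lowest 50 mm in the hole. Draws out along its own axis.
- rack: Fixed wooden tool rack, base 130 x 272 mm, 102 mm high. Origin at bench level; x to its back, z up, y along the row of four blind holes (y = -99, -33, 33, 99 mm; 16 mm wide, 50 mm deep). They lean 40 degrees from vertical towards the rack's -x (roughly to the robot); mouths 42 mm in front of the origin, 83 mm above the bench. Position and yaw vary.
- anvil: Fixed round steel riveting anvil on the plank, 60 mm across and 15 mm high, its origin at the centre of its underside, z up. A small brass rivet is fixed in its middle: 16 mm wide foot and an 8 mm wide stem, its top 23 mm above the origin.
- rivet_top (a point): Top centre of the brass rivet in the middle of the anvil, 68 mm above the bench.
- plank: Fixed light wooden pounding plank 320 x 130 x 45 mm, lying flat; origin at the centre of its underside, x along its length.
- square_stamp: Bystander in the rack: steel stamp with a square 11 mm upper part, no collar, 120 mm long; origin at its lower end, z along it.
- slim_punch: Bystander in the rack: steel punch with a slim round 8 mm upper part, no collar, 118 mm long; origin at its lower end, z along it.
- awl: Bystander in the rack: tool with a pear-shaped light wooden handle up to 34 mm wide, 131 mm long; origin at its lower end, z along it.
- sanding_block: Bystander: loose wooden sanding block 35 x 60 x 22 mm on the far end of the plank; origin at the centre of its underside.
- mallet: Bystander: hammer lying on the bench beyond the rack and plank.
- glue_jar: Bystander: amber glass jar 60 mm wide, 85 mm high, standing left on the bench; origin at the centre of its underside.
- rivet_cup: Bystander: small aluminium cup 66 mm wide, 50 mm high, standing in front of the robot; origin at the centre of its underside.
Not all that is in view belongs to the job. Leave any turquoise look-alike of the setter alone.

How it is judged:
On the way:
1. the setter is drawn out of its hole: it has left its place by over 60 mm and no longer touches the rack (distance of setter from where it was at the start of the episode above 0.06 m and contact force between setter and rack below 0.05 N), for 0.1 s.
At the end, for the whole second after the job is handed in: The setter is held still in the gripper, upright within 0.15 rad with its working end down, the working end within 12 mm (horizontally) of the rivet's centre and 12 to 52 mm above the rivet's top, touching only the fingers (angle between setter's own z axis and vertical below 0.15 rad and horizontal distance between setter and rivet_top below 0.012 m and z of setter in the frame of anvil between 0.035 and 0.075 m and contact force between the fingers and setter above 1 N and contact force between setter and anvil below 0.05 N and contact force between setter and plank below 0.05 N and contact force between setter and rack below 0.05 N and contact force between setter and sanding_block below 0.05 N and linear speed of setter below 0.03 m/s); the arm keeps its last pose, push and grip.
It fails at once if another tool in the rack is moved by more than 20 mm (distance of any of square_stamp, slim_punch, awl from where it was at the start of the episode above 0.02 m).
It fails at once if a bystander on the bench or plank is moved by more than 25 mm (distance of any of sanding_block, mallet, glue_jar, rivet_cup from where it was at the start of the episode above 0.025 m).
It also fails if it takes over 35 s, if anything falls off the work surface, if the arm or the gripper's body presses on something with over 40 N, if the wrist force passes 120 N, or if a joint passes its speed limit or range.

## Working session

There is one attempt and no reset: what is moved stays moved. The work goes in short steps, Python scripts to look and compute and a tool call to move; the robot and the scene stay as the last step left them, time stands still between calls to the robot, and variables do not carry over. Pictures are saved under pics/ and viewed, at most 10 in all, crops included, and the job is handed in when it is done.

Besides the shell and the picture viewer there is one more tool, called after "Call:" by a JSON object that holds its "fn" and its "kwargs", one argument or row to a line. send_rows: Moves the arm, as the interface text tells. Its arguments: {"type":"object","properties":{"moves":{"type":"string"},"newtons":{"type":"number"}},"required":["moves"]}

```bash
mkdir -p pics; ls; cat > h.py <<'E'
import numpy as np, cv2
from plant import ctrl
def cam(n,save=None):
    c=ctrl.read_camera(n)
    if save: cv2.imwrite('pics/'+save,c['image'][:,:,::-1])
    return c
def f(c): return 210/np.tan(np.radians(c['fovy'])/2)
def ray(c,u,v):
    E=np.array(c['extrinsics']); d=np.array([(u-c['cx'])/f(c),-(v-c['cy'])/f(c),-1.])
    d=E[:3,:3]@d; return E[:3,3],d/np.linalg.norm(d)
def onz(c,u,v,z):
    o,d=ray(c,u,v); return o+d*(z-o[2])/d[2]
def tri(c1,p1,c2,p2):
    o1,d1=ray(c1,*p1);o2,d2=ray(c2,*p2)
    s=np.linalg.lstsq(np.c_[d1,-d2],o2-o1,rcond=None)[0]
    a=o1+d1*s[0];b=o2+d2*s[1]; return (a+b)/2,np.linalg.norm(a-b)
def proj(c,p):
    E=np.array(c['extrinsics']); q=E[:3,:3].T@(np.array(p)-E[:3,3])
    return c['cx']+f(c)*q[0]/-q[2], c['cy']-f(c)*q[1]/-q[2]
E
python3 - <<'E'
from h import *
for n in('scene','side'):
    c=cam(n,n+'0.png'); print({k:c[k] for k in c if k!='image'})
a=cv2.imread('pics/scene0.png')
print(ctrl.get_state())
E
```

```text
pics
{'fovy': 54.17744383950413, 'cx': 276.3394831960682, 'cy': 207.34366424011301, 'extrinsics': array([[-0.61805906, -0.44749336,  0.6463379 ,  1.13192775],
       [ 0.78577417, -0.37645284,  0.49075677,  0.51441982],
       [ 0.02370534,  0.8111923 ,  0.58429882,  0.61937167],
       [ 0.        ,  0.        ,  0.        ,  1.        ]])}
{'fovy': 54.868426258449425, 'cx': 281.7717058650728, 'cy': 208.19328003961866, 'extrinsics': array([[-0.99896703,  0.01112787, -0.04405724,  0.47524305],
       [-0.04012228, -0.67116201,  0.74022412,  0.98198543],
       [-0.02133243,  0.74122717,  0.6709152 ,  0.87690349],
       [ 0.        ,  0.        ,  0.        ,  1.        ]])}
{'time': 0.1, 'qpos': array([-1.50028715e-01,  2.87136435e-01,  1.57802437e+00, -1.19874632e-05,
        1.27858837e+00, -1.50002431e-01]), 'dq': array([ 1.08400727e-03, -3.26787478e-03, -1.09107861e-03,  9.96941575e-04,
        1.25035597e-03,  1.02742584e-05]), 'joint_efforts': array([ 1.14915063e-03, -4.07295120e+01, -2.93698221e+01, -1.06323112e-04,
        3.42678482e-03, -4.41654265e-06]), 'eef_pos': array([6.74441366e-01, 9.19241160e-05, 2.44049251e-01]), 'tcp_rot': array([ 7.07114438e-01,  7.07098302e-01, -6.44550458e-04, -8.64427583e-04]), 'contact_force': array([ 0.07702875,  0.6014638 , -0.20363594]), 'wrist_torque': array([-0.04757612, -0.01993314,  0.02149946]), 'finger_force': 0.0, 'opening': 0.9990572640364942}
```

View pics/scene0.png

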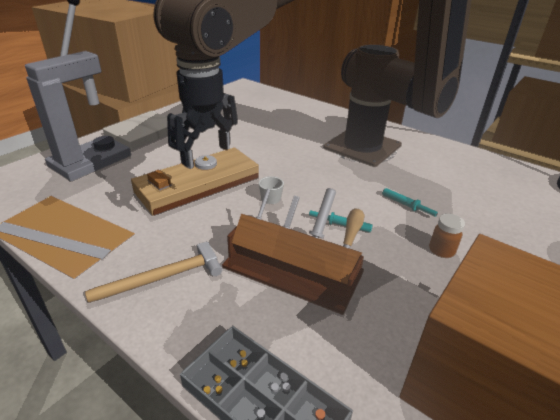

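View pics/side0.png

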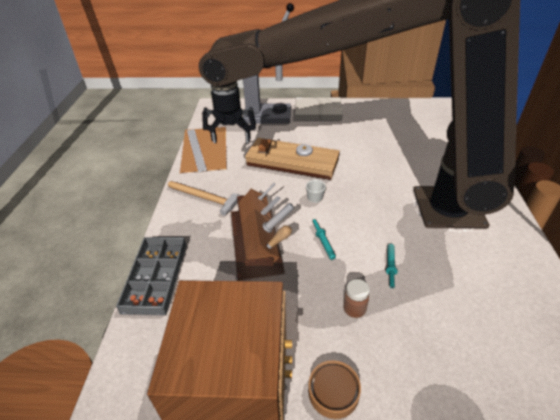

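The scene view shows the candidates: thick round steel at (325,208), which is probably the setter; square stamp (292,212); slim punch (265,203); awl (352,228); turquoise decoys (340,220) and (410,200). The side view shows the rack at about (258,235), the setter at about (285,217) and the anvil at (304,150). Next is one close crop from both views.

```bash
python3 - <<'E'
import cv2,numpy as np
a=cv2.imread('pics/scene0.png')[175:295,220:380];b=cv2.imread('pics/side0.png')[170:290,220:340]
r=lambda i:cv2.resize(i,None,fx=2.6,fy=2.6,interpolation=cv2.INTER_CUBIC)
a=cv2.resize(a,None,fx=2.75,fy=2.75,interpolation=cv2.INTER_CUBIC);b=cv2.resize(b,None,fx=2.75,fy=2.75,interpolation=cv2.INTER_CUBIC)
cv2.imwrite('pics/crop1.png',np.hstack([a,b]))
E
```

```text
(no output)
```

View pics/crop1.png

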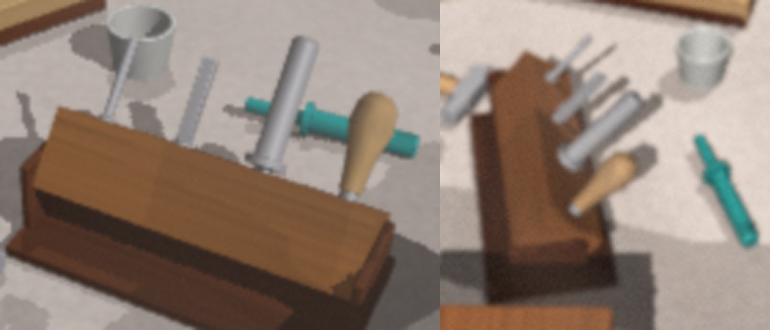

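The crop confirms the choice: the third tool is a thick round barrel with a collar at its foot. In the scene view the butt is at about (330.5,190) and the collar at (317,234). In the side view they are at (290,206) and (267,227).

```bash
python3 - <<'E'
from h import *
s=cam('scene');d=cam('side')
P={'butt':((330.5,190.3),(289.8,206.4)),'collar':((317.1,234.3),(267.3,227)),'slim':((258.9,217.9),(260.4,198.4)),'stamp':((288,226.6),(262.9,212.5)),'awl':((346.9,245.2),(268.7,246.4)),'anvil':((206,160),(304,150))}
R={}
for k,(a,b) in P.items():
    R[k],e=tri(s,a,d,b); print(k,R[k].round(4),round(e,4))
ax=R['butt']-R['collar'];print(np.linalg.norm(ax),ax/np.linalg.norm(ax))
r=R['slim']-R['awl'];print('row',r,np.linalg.norm(r))
for n,c,(u,v) in(('s',s,(206,160)),('d',d,(304,150))):
    print(onz(c,u,v,.068))
a=np.vstack([cv2.resize(s['image'][135:185,165:265],None,fx=6,fy=6),cv2.resize(d['image'][125:170,255:355],None,fx=6,fy=6)])
cv2.imwrite('pics/anv.png',a[:,:,::-1])
E
```

```text
butt [0.5012 0.1752 0.1551] 0.0039
collar [0.5641 0.1895 0.0877] 0.0002
slim [0.5936 0.06   0.0819] 0.0027
stamp [0.5808 0.1282 0.0861] 0.0009
awl [0.5551 0.2559 0.0856] 0.006
anvil [ 0.4616 -0.2412  0.0563] 0.0064
0.09327320714125446 [-0.6740429  -0.15339006  0.72259094]
row [ 0.03843163 -0.19593198 -0.00366273] 0.19969914319577287
[ 0.4722117  -0.23079639  0.068     ]
[ 0.46203595 -0.21818579  0.068     ]
```

View pics/anv.png

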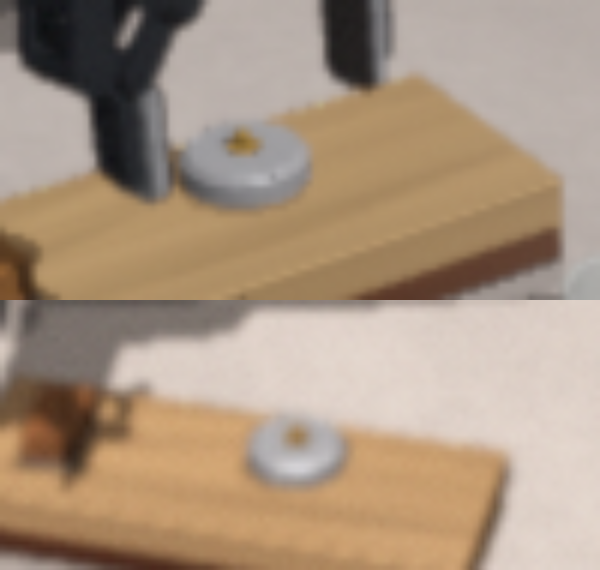

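The rivet is at about (205,156.7) in the scene view and (304.3,146.5) in the side view.

```bash
cat >> h.py <<'E'
from scipy.spatial.transform import Rotation as R
def row(p,zdir,yaw_y):
    """row from current pose to TCP p, tool z=zdir, tool y ~ yaw_y"""
    s=ctrl.get_state(); R0=R.from_quat(s['tcp_rot'])
    z=np.array(zdir,float);z/=np.linalg.norm(z); y=np.array(yaw_y,float); y-=z*(y@z); y/=np.linalg.norm(y)
    R1=R.from_matrix(np.c_[np.cross(y,z),y,z])
    t=(R0.inv()*R1).as_rotvec()/(2*np.pi); d=R0.inv().apply(np.array(p)-s['eef_pos'])/.2
    print('row',t.round(4),d.round(4),'deg',np.linalg.norm(t)*360)
E
python3 - <<'E'
from h import *
s=cam('scene');d=cam('side')
print('rivet',tri(s,(205,156.7),d,(304.3,146.5)), onz(s,205,156.7,.068),onz(d,304.3,146.5,.068))
print('cup',tri(s,(271,182),d,(316,185)))
row((.455,.165,.21),(.674,.153,-.723),(1,.21,.8))
E
```

```text
rivet (array([ 0.46080156, -0.2458203 ,  0.06631662]), np.float64(0.0032209073572290296)) [ 0.46112075 -0.24623442  0.068     ] [ 0.46095225 -0.24036364  0.068     ]
cup (array([ 0.42301769, -0.04365619,  0.05037168]), np.float64(9.136411869348266e-05))
row [-0.1209  0.0143 -0.0319] [ 0.8248 -1.0988  0.1752] deg 45.30544649817158
```

Call:
{"fn": "send_rows", "kwargs": {
  "moves": "-0.03 0.004 -0.008 0.2 -0.25 0 0.3; -0.06 0.007 -0.016 0.4 -0.5 0 0.3; -0.09 0.011 -0.024 0.6 -0.75 0.05 0.3; -0.12 0.014 -0.032 0.8 -0.98 0.12 0.3; -0.12 0.014 -0.032 0.8 -0.98 0.12 0.3; -0.12 0.014 -0.032 0.8 -0.98 0.12 0.3; -0.12 0.014 -0.032 0.8 -0.98 0.12 0.3"
}}

```text
time: 1.18
eef_pos: [0.4811, 0.1598, 0.2243]
tcp_rot: [0.584, 0.722, 0.291, 0.231]
contact_force: [0.2, 0.3, -0.7]
opening: 0.65
finger_force: 0.0
```

```bash
python3 - <<'E'
from h import *
c=cam('wrist','w1.png')
print(c['fovy'],c['extrinsics'].round(3),ctrl.get_state()['qpos'].round(3))
for p in((.499,.175,.157),(.5641,.1895,.0877)): print(proj(c,p))
E
```

```text
62.61957226904737 [[ 0.708  0.007 -0.706  0.377]
 [ 0.15   0.976  0.16   0.218]
 [ 0.69  -0.22   0.69   0.318]
 [ 0.     0.     0.     1.   ]] [ 0.071 -0.432  2.415  0.256  0.415 -0.334]
(np.float64(230.8947335340236), np.float64(216.5295680725751))
(np.float64(247.89118261753657), np.float64(178.7681016167184))
```

View pics/w1.png

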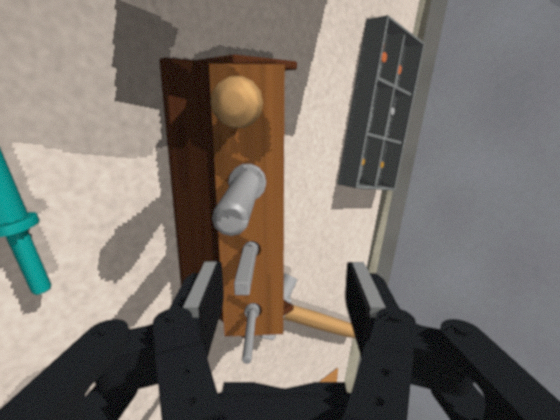

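The wrist view shows the setter butt at (231,219) and its collar at (248,180). Both are within 3 px of my projected estimates, so the position is good. Next I go to the pre-grasp pose on the setter's axis, which also shows whether the arm can reach there.

```bash
python3 - <<'E'
from h import *
row((.4795,.171,.178),(.674,.153,-.723),(1,.21,.8))
E
```

```text
row [-0.0002  0.0003  0.0002] [ 0.0557 -0.1576  0.17  ] deg 0.15915083214014777
```

Call:
{"fn": "send_rows", "kwargs": {
  "moves": "0 0 0 0.056 -0.158 0.09 0.2; 0 0 0 0.056 -0.158 0.17 0.2; 0 0 0 0.056 -0.158 0.17 0.2; 0 0 0 0.056 -0.158 0.17 0.2"
}}

```text
time: 1.72
eef_pos: [0.4784, 0.1711, 0.1766]
tcp_rot: [0.584, 0.722, 0.291, 0.23]
contact_force: [-0.0, 0.3, 0.5]
opening: 0.604
finger_force: 0.0
```

```bash
python3 - <<'E'
from h import *
print(ctrl.get_state()['qpos'].round(3))
row((.4795,.171,.178),(.674,.153,-.723),(1,.21,.8))
c=cam('wrist','w2.png')
for p in((.499,.175,.157),(.5641,.1895,.0877)): print(proj(c,p))
E
```

```text
[ 0.106 -0.342  2.45   0.28   0.289 -0.342]
row [-0.0005  0.0003  0.0001] [-0.0017  0.0088 -0.0016] deg 0.2213568916053427
(np.float64(287.52788844418143), np.float64(260.6163901762475))
(np.float64(287.2024645326245), np.float64(203.60471971883914))
```

View pics/w2.png

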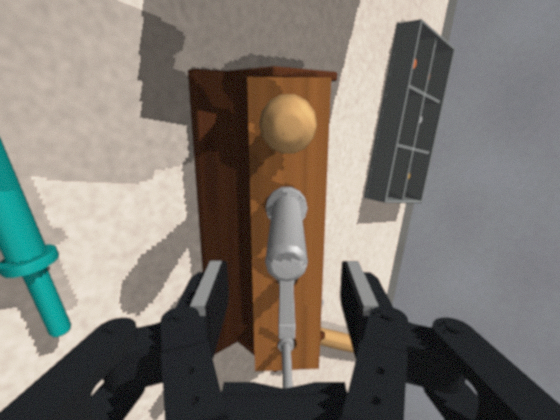

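The view is as predicted: butt (288,263), collar (287,203). Joint 5 is close to its limit at 0.289, so I'll use a steeper tool, 27° from vertical. The jaws will close along the row so the pads still lie flat on the barrel, with a reduced opening to clear the neighbouring tools.

```bash
python3 - <<'E'
from h import *
for s in(1,-1):
    row((.475,.169,.215),(.4435,.0954,-.891),(s*-.21,s*.977,0))
E
```

```text
row [ 0.0369  0.0353 -0.2485] [-0.0058  0.1194 -0.1515] deg 91.33238999780698
row [ 0.0352 -0.0369  0.2477] [-0.0058  0.1194 -0.1515] deg 91.04180478279717
```

Call:
{"fn": "send_rows", "kwargs": {
  "moves": "0 0 0 -0.006 0.12 -0.15 0.05; 0 0 0 -0.006 0.12 -0.15 0.05; 0.004 -0.004 0.028 -0.006 0.12 -0.15 0.05; 0.008 -0.008 0.056 -0.006 0.12 -0.15 0.05; 0.012 -0.012 0.084 -0.006 0.12 -0.15 0.05; 0.016 -0.016 0.112 -0.006 0.12 -0.15 0.05; 0.02 -0.021 0.14 -0.006 0.12 -0.15 0.05; 0.024 -0.025 0.168 -0.006 0.12 -0.15 0.05; 0.028 -0.029 0.196 -0.006 0.12 -0.15 0.05; 0.032 -0.033 0.222 -0.006 0.12 -0.15 0.05; 0.035 -0.037 0.248 -0.006 0.12 -0.15 0.05; 0.035 -0.037 0.248 -0.006 0.12 -0.15 0.05"
}}

```text
time: 3.28
eef_pos: [0.4745, 0.169, 0.2134]
tcp_rot: [0.967, 0.103, 0.232, -0.024]
contact_force: [0.0, -0.2, 0.3]
opening: 0.527
finger_force: 0.0
```

```bash
python3 - <<'E'
from h import *
print(ctrl.get_state()['qpos'].round(3))
row((.475,.169,.215),(.4435,.0954,-.891),(.21,-.977,0))
row((.525,.181,.127),(.4435,.0954,-.891),(.21,-.977,0))
E
```

```text
[ 0.121 -0.31   2.276  0.062  0.709  1.444]
row [ 0.0001  0.0001 -0.    ] [ 0.0058  0.0007 -0.0061] deg 0.07085646760696607
row [ 0.0001  0.0001 -0.    ] [ 0.0356 -0.0058  0.5026] deg 0.07085646760696607
```

Call:
{"fn": "send_rows", "kwargs": {
  "moves": "0 0 0 0.036 -0.006 0.1 0.05; 0 0 0 0.036 -0.006 0.2 0.05; 0 0 0 0.036 -0.006 0.3 0.05; 0 0 0 0.036 -0.006 0.4 0.05; 0 0 0 0.036 -0.006 0.5 0.05; 0 0 0 0.036 -0.006 0.5 0.05"
}}

```text
time: 4.03
eef_pos: [0.5234, 0.1811, 0.1254]
tcp_rot: [0.968, 0.103, 0.23, -0.024]
contact_force: [-0.1, -0.6, 1.2]
opening: 0.521
finger_force: 0.0
```

```bash
python3 - <<'E'
from h import *
s=ctrl.get_state();print(s['qpos'].round(3))
a=np.array((-.674,-.153,.723));c=cam('wrist','w3.png');cam('scene','s3.png')
w=cv2.imread('pics/w3.png');t=cv2.imread('pics/s3.png')[150:260,250:400]
cv2.imwrite('pics/c3.png',np.hstack([cv2.resize(w,(400,300)),cv2.resize(t,(400,293))[:300].copy() if 0 else cv2.resize(t,(400,300))]))
E
```

```text
[ 0.135 -0.041  2.227  0.072  0.492  1.438]
```

View pics/c3.png

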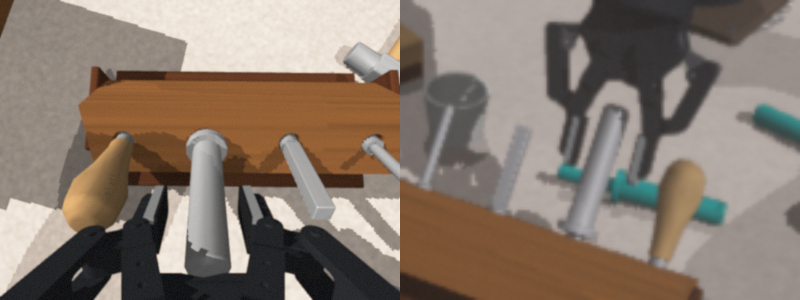

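The setter is centred between the fingers and both neighbours are clear, so I close the gripper.

Call:
{"fn": "send_rows", "kwargs": {
  "moves": "0 0 0 0 0 0 -1; 0 0 0 0 0 0 -1; 0 0 0 0 0 0 -1; 0 0 0 0 0 0 -1; 0 0 0 0 0 0 -1; 0 0 0 0 0 0 -1",
  "newtons": 90
}}

```text
time: 4.88
eef_pos: [0.525, 0.1804, 0.1289]
tcp_rot: [0.967, 0.102, 0.232, -0.024]
contact_force: [-2.6, -4.9, 3.6]
opening: 0.238
finger_force: 87.5
```

```bash
python3 - <<'E'
from h import *
s=ctrl.get_state();p=s['eef_pos'];a=np.array((-.674,-.153,.723))
print(s['wrist_torque'],s['finger_force'],s['opening']*85)
for k in(.03,.06): row(p+k*a,(.4435,.0954,-.891),(.21,-.977,0))
row(p+.06*a+[0,0,.08],(.4435,.0954,-.891),(.21,-.977,0))
E
```

```text
[-1.12885012  0.24913366 -0.69983989] 87.49235032999422 20.252659817280534
row [ 0.0004 -0.0001 -0.0001] [-0.0431  0.0015 -0.1437] deg 0.14158449445743118
row [ 0.0004 -0.0001 -0.0001] [-0.0862  0.0031 -0.2874] deg 0.14158449445743118
row [ 0.0004 -0.0001 -0.0001] [ 0.0954  0.0038 -0.6438] deg 0.14158449445743118
```

Call:
{"fn": "send_rows", "kwargs": {
  "moves": "0 0 0 -0.014 0 -0.048 -1; 0 0 0 -0.029 0.001 -0.096 -1; 0 0 0 -0.043 0.001 -0.144 -1; 0 0 0 -0.057 0.002 -0.192 -1; 0 0 0 -0.072 0.002 -0.24 -1; 0 0 0 -0.086 0.003 -0.287 -1; 0 0 0 -0.086 0.003 -0.287 -1"
}}

```text
time: 5.75
eef_pos: [0.4824, 0.1722, 0.1699]
tcp_rot: [0.968, 0.102, 0.23, -0.025]
contact_force: [-0.4, 0.3, -3.9]
opening: 0.229
finger_force: 88.5
```

Call:
{"fn": "send_rows", "kwargs": {
  "moves": "0 0 0 0.05 0 -0.12 -1; 0 0 0 0.1 0 -0.22 -1; 0 0 0 0.18 0 -0.36 -1; 0 0 0 0.18 0 -0.36 -1"
}}

```text
time: 6.25
eef_pos: [0.4848, 0.1723, 0.2538]
tcp_rot: [0.967, 0.102, 0.234, -0.025]
contact_force: [-0.7, -0.9, -4.1]
opening: 0.236
finger_force: 88.6
```

```bash
python3 - <<'E'
from h import *
s=ctrl.get_state();print(s['eef_pos'],s['qpos'].round(3),s['contact_force'])
# tilt upright: setter axis in tool frame assumed; goal tool z when setter vertical
R0=R.from_quat(s['tcp_rot']);a=np.array((-.674,-.153,.723));print('axis in tool',R0.inv().apply(a))
cam('scene','s4.png');cam('side','d4.png')
E
```

```text
[0.48481347 0.1722936  0.25383123] [ 0.126 -0.327  2.213  0.055  0.785  1.457] [-0.73244825 -0.88997329 -4.0637785 ]
axis in tool [-0.28480146  0.00867271 -0.95876322]
```

```bash
cat >> h.py <<'E'
from scipy.spatial.transform import Slerp
def frame(az,at):
    xh=np.array([np.cos(az),np.sin(az),0]);up=np.array([0,0,1.]);yh=np.cross(up,xh)
    # world target: at->up ; tool x as near xh, tool y ~ -yh
    at=np.array(at)/np.linalg.norm(at)
    A,_=R.align_vectors([up,-yh],[at,[0,1,0]],weights=[1e3,1]); return A
def rowto(p,R1,fr=(1,)):
    s=ctrl.get_state(); R0=R.from_quat(s['tcp_rot']); tot=(R0.inv()*R1).as_rotvec()/(2*np.pi)
    d=R0.inv().apply(np.array(p)-s['eef_pos'])/.2
    print('deg',np.linalg.norm(tot)*360)
    for k in fr: print(k,(k*tot).round(3),(k*d).round(3))
at=np.array((-.285,.009,-.959)); W=np.array([0,0,-.005])-.12*at
E
python3 - <<'E'
from h import *
A=frame(-.485,at); p=np.array((.461,-.243,.17))-A.apply(W); print(p)
m=Slerp([0,1],R.concatenate([R.from_quat(ctrl.get_state()['tcp_rot']),A]))(.5)
q=np.array((.50,-.03,.29)); rowto(q,m)
E
```

```text
[ 0.45971933 -0.24237501  0.28526657]
deg 29.13821259242048
1 [-0.006 -0.058  0.056] [-0.021  1.005 -0.239]
```

Call:
{"fn": "send_rows", "kwargs": {
  "moves": "-0.001 -0.012 0.011 0 0.1 -0.15 -1; -0.002 -0.024 0.022 -0.01 0.3 -0.22 -1; -0.004 -0.036 0.034 -0.01 0.5 -0.22 -1; -0.005 -0.048 0.046 -0.02 0.75 -0.22 -1; -0.006 -0.058 0.056 -0.02 0.99 -0.22 -1; -0.006 -0.058 0.056 -0.02 0.99 -0.22 -1; -0.006 -0.058 0.056 -0.02 0.99 -0.22 -1"
}}

```text
time: 7.22
eef_pos: [0.5012, -0.0263, 0.2863]
tcp_rot: [0.996, -0.07, 0.045, -0.028]
contact_force: [0.1, -0.1, -3.8]
opening: 0.237
finger_force: 89.2
```

```bash
python3 - <<'E'
from h import *
A=frame(-.485,at); rowto(np.array((.461,-.243,.17))-A.apply(W),A,(.2,.4,.6,.8,1))
print(ctrl.get_state()['qpos'].round(2))
E
```

```text
deg 29.14012494940843
0.2 [-0.001 -0.012  0.011] [-0.01   0.219 -0.014]
0.4 [-0.002 -0.023  0.023] [-0.021  0.439 -0.027]
0.6 [-0.003 -0.035  0.034] [-0.031  0.658 -0.041]
0.8 [-0.005 -0.046  0.045] [-0.042  0.877 -0.055]
1 [-0.006 -0.058  0.057] [-0.052  1.097 -0.068]
[-0.29 -0.19  1.99  0.08  1.26  1.4 ]
```

Call:
{"fn": "send_rows", "kwargs": {
  "moves": "-0.001 -0.012 0.011 -0.01 0.2 -0.014 -1; -0.002 -0.023 0.023 -0.02 0.4 -0.027 -1; -0.003 -0.035 0.034 -0.03 0.6 -0.04 -1; -0.005 -0.046 0.045 -0.04 0.8 -0.055 -1; -0.006 -0.058 0.057 -0.05 1 -0.068 -1; -0.006 -0.058 0.057 -0.05 1 -0.068 -1; -0.006 -0.058 0.057 -0.05 1 -0.068 -1"
}}

```text
time: 8.1
eef_pos: [0.4638, -0.2223, 0.2882]
tcp_rot: [0.961, -0.239, -0.14, -0.029]
contact_force: [-0.6, 0.2, -4.1]
opening: 0.232
finger_force: 89.7
```

```bash
python3 - <<'E'
from h import *
s=cam('scene','s5.png');d=cam('side','d5.png');cam('wrist','w5.png')
st=ctrl.get_state();w=st['eef_pos']+R.from_quat(st['tcp_rot']).apply(W);print('W',w)
print(proj(s,w),proj(d,w),proj(s,w+[0,0,.155]),proj(d,w+[0,0,.155]))
a=cv2.resize(s['image'][70:190,150:270],(400,400),interpolation=cv2.INTER_CUBIC)
b=cv2.resize(d['image'][50:170,250:370],(400,400),interpolation=cv2.INTER_CUBIC)
cv2.imwrite('pics/c5.png',np.hstack([a,b])[:,:,::-1])
E
```

```text
W [ 0.46528647 -0.22315856  0.17375418]
(np.float64(206.9072275753233), np.float64(123.72568240113955)) (np.float64(303.52075928048305), np.float64(122.87485547715205)) (np.float64(201.94216996742819), np.float64(62.232625389668726)) (np.float64(304.25452413767806), np.float64(78.92529182885838))
```

View pics/c5.png

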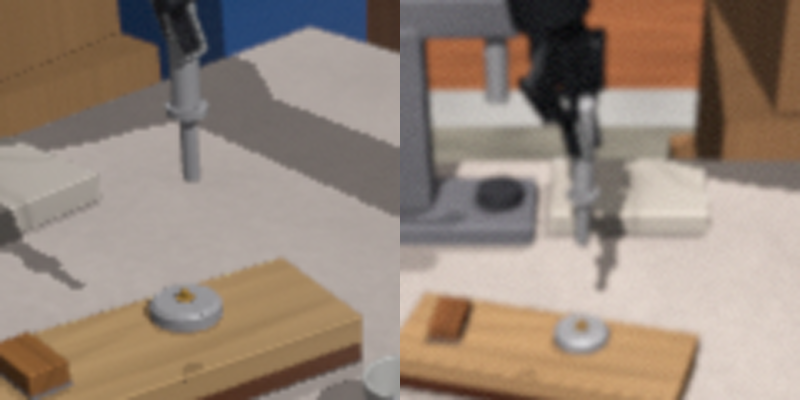

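In the crop the setter hangs upright. Its tip is at scene (207.6,124.3) and side (304.6,122.9), against predictions of (206.9,123.7) and (303.5,122.9). The rivet is at scene (205.5,158) and side (304.3,147.5). I'll refine the rivet position with a colour mask and measure the tip the same way.

```bash
python3 - <<'E'
from h import *
C={}
for n,f5,(u,v) in(('scene','s5.png',(205,158)),('side','d5.png',(304,147))):
    i=cv2.imread('pics/'+f5);c=cam(n); h=cv2.cvtColor(i,cv2.COLOR_BGR2HSV).astype(int)
    m=np.zeros(h.shape[:2]);s_=h[v-7:v+8,u-8:u+9,1]; w=np.clip(s_-60,0,None)*(abs(h[v-7:v+8,u-8:u+9,0]-20)<9)
    g=np.mgrid[v-7:v+8,u-8:u+9]
    if n=='side': pass
    # keep only within anvil: 5 px of guess
    w=w*(np.hypot(g[0]-v,g[1]-u)<5)
    cen=((w*g[1]).sum()/w.sum(),(w*g[0]).sum()/w.sum()); C[n]=(c,cen); print(n,cen,(w>0).sum(),onz(c,*cen,.065))
print(tri(*C['scene'],*C['side']))
print('tip',tri(C['scene'][0],(207.6,123.8),C['side'][0],(304.6,122.4)))
A=R.from_quat(ctrl.get_state()['tcp_rot'])
print('axis err',A.apply(at))
E
```

```text
scene (np.float64(205.03396226415094), np.float64(158.4)) 17 [ 0.46410656 -0.24332148  0.065     ]
side (np.float64(303.98098859315587), np.float64(147.19011406844106)) 9 [ 0.46204516 -0.24046017  0.065     ]
(array([ 0.46194932, -0.24542333,  0.06256951]), np.float64(0.0014455459223615141))
tip (array([ 0.4616833 , -0.22513486,  0.17299665]), np.float64(0.0024657627214020768))
axis err [-0.00145915  0.00335967  1.00048667]
```

```bash
python3 - <<'E'
from h import *
s=ctrl.get_state();A=frame(-.485,at)
rowto(s['eef_pos']+[0,-.019,-.03],A); rowto(s['eef_pos']+[0,-.019,-.075],A)
E
```

```text
deg 0.21301136124773265
1 [ 0. -0. -0.] [0.085 0.082 0.132]
deg 0.21301136124773265
1 [ 0. -0. -0.] [0.149 0.08  0.348]
```

Call:
{"fn": "send_rows", "kwargs": {
  "moves": "0 0 0 0.085 0.082 0.132 -1; 0 0 0 0.12 0.081 0.24 -1; 0 0 0 0.135 0.08 0.3 -1; 0 0 0 0.149 0.08 0.348 -1; 0 0 0 0.149 0.08 0.348 -1; 0 0 0 0.149 0.08 0.348 -1; 0 0 0 0.149 0.08 0.348 -1"
}}

```text
time: 9.22
eef_pos: [0.464, -0.243, 0.2149]
tcp_rot: [0.96, -0.24, -0.139, -0.029]
contact_force: [0.1, -0.0, -2.8]
opening: 0.231
finger_force: 89.5
```

```bash
python3 - <<'E'
from h import *
s=cam('scene');d=cam('side');cam('wrist')
st=ctrl.get_state();w=st['eef_pos']+R.from_quat(st['tcp_rot']).apply(W);print('W',w,abs(st['dq']).max())
a=cv2.resize(s['image'][100:180,165:245],(400,400),interpolation=cv2.INTER_CUBIC)
b=cv2.resize(d['image'][90:170,265:345],(400,400),interpolation=cv2.INTER_CUBIC)
cv2.imwrite('pics/c6.png',np.hstack([a,b])[:,:,::-1])
E
```

```text
W [ 0.46522535 -0.24389207  0.09915007] 0.004365333964307827
```

View pics/c6.png

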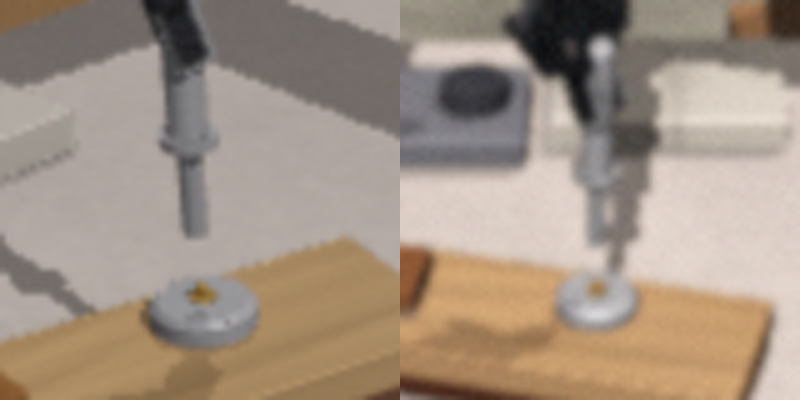

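The tip is at scene (204,147) and side (304.4,138.5). The rivet top is at scene (205.6,156.7) and side (304.4,146.5). I triangulate both for their relative offset.

```bash
python3 - <<'E'
from h import *
s=cam('scene');d=cam('side')
t=tri(s,(204,147),d,(304.4,138.5));r=tri(s,(205.6,156.7),d,(304.4,146.6));print(t,r,t[0]-r[0])
for p in((.4652,-.2439,.099),(.4625,-.243,.068)): print(proj(s,p),proj(d,p))
row=0
st=ctrl.get_state();A=R.from_quat(st['tcp_rot']);rowto(st['eef_pos']+[-.003,-.002,.003],A)
E
```

```text
(array([ 0.46105606, -0.24684596,  0.09739827]), np.float64(0.000197643513225788)) (array([ 0.46046709, -0.24381815,  0.06704555]), np.float64(0.002932076169299689)) [ 0.00058897 -0.00302781  0.03035272]
(np.float64(203.60693235582374), np.float64(147.37566417642844)) (np.float64(303.2352806431284), np.float64(138.53237765323576))
(np.float64(205.45861633150906), np.float64(157.25727062170563)) (np.float64(303.8664386903571), np.float64(146.0871587995067))
deg 0.0
1 [0. 0. 0.] [-0.012  0.016 -0.012]
```

The working end is about 3 mm off horizontally against a 12 mm limit, with 30 mm of clear air, upright and still. I'm handing in.

```bash
python3 -c "
from plant import ctrl
print(ctrl.sign_off())"
```

```text
the job is handed in; nothing more can be done
None
```

The job is handed in: the setter is out of the rack and held still and upright, working end down, about 3 mm off the rivet's centre with 30 mm of clear air by my camera measurements; no contact with the other items showed, but I don't have the judge's result.

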